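# Pull the air cleaner's filter and show it over the dish

## Task

Put the art room's air cleaner into service mode by pressing its square key, then its bar-shaped key, then its round key, one at a time and each right down and released; then swing its flap wide open, past upright or nearly so, and leave it open. Draw the filter plate out of the slot beneath and finish while holding it: upright and still, over the middle of the plain white dish and clear above it by at least 6 cm, held in the gripper and touching nothing else. Leave the dish and the other things on the table where they are.

Things in the scene. Friction and masses are not known exactly. Their poses are not given: they have to be found in the camera images.
- cleaner: (All sizes in mm.) Desk-top air cleaner, a low fixed box: 170 (x) x 280 (y) x 100 high, origin at the centre of its underside. The flap's tab is on its -x side. The flap (a hood) covers its -y part, centred on y = -60; three keys stand in a row along x on its +y part, at y = 85. Under the hood, at x = -10, y = -60, is the slot for the filter plate: 88 (x) x 16 (y), 78 deep.
- flap (a joint): Hinge of the hood flap, rad: 0 = shut, up to 2.0 = open and leaning back. It may start a little ajar. Its friction holds it at any angle; about 2 N at the tab lifts it.
- flap_hinge (a point): Point on the hinge axis, mid-width of the flap. The axis is parallel to the cleaner's y, 75 behind (cleaner +x) the cleaner's centre, at the height of the cleaner's top (100.5). Turns with the flap. The shut flap reaches 150 from here towards the cleaner's -x, is 150 wide and 36 high: an open-bottomed hood with walls 4 thick at the top, front and both sides and none at the hinge.
- flap_tab (a point): Point to hold on the flap's tab: a flat tongue 30 wide (along the cleaner's y), 10 thick, projecting 38 from the hood's front wall, flush with the hood's top. The point lies in mid-thickness, 26 out from the front wall, 12 from the tab's outer end; with the flap shut it is 176 in front of the hinge (cleaner -x) and 31 above it. Gripped on its two sides it can pivot between the fingers while the flap swings.
- key_square (a joint): Travel of the square key, m: 0 = up, 0.006 = fully down; springs back; about 1.5 N starts it and 5 N pushes it fully down.
- key_square_top (a point): Centre of the top face of the square key (26 x 26), 20 above the cleaner's top. The keys' centres are 52 apart; their order along the row varies.
- key_bar (a joint): Travel of the bar key, as for the square key.
- key_bar_top (a point): Centre of the top face of the bar-shaped key (14 along the cleaner's x, 42 along its y), 20 above the cleaner's top.
- key_round (a joint): Travel of the round key, as for the square key.
- key_round_top (a point): Centre of the top face of the round key (26 across), 20 above the cleaner's top.
- filter: The filter plate, loose, about 0.12 kg, hidden under the flap: 84 (its x) x 12 (its y) x 78 high (its z), with a pull tab 30 (x) x 12 (y) x 28 high on the middle of its top edge. Origin at the centre of its underside. It stands upright in the slot, its axes parallel to the cleaner's, its top edge level with the cleaner's top and only its pull tab above; it is free once raised 78.
- filter_tab (a point): Centre of the filter plate's pull tab, 14 above the plate's top edge, 94 above its underside. 12 thick along the plate's y.
- dish: Shallow plain empty white dish with a thin dark rim, round, 190 across, 16 high, lying loose on the table to the right of the cleaner; origin at the centre of its underside.
- eraser: Small block eraser, 45 x 20 x 12, lying on the table between the cleaner and the dish. To be left alone; origin at the bottom centre.
- brush: Flat paint brush about 190 long lying on the table between the cleaner and the dish. To be left alone; origin at its underside.
- tub: Clear plastic tub, 100 across, 60 high, left of the cleaner, on the side nearer the robot. To be left alone; origin at the bottom centre.
- paint: Paint bottle, 60 across, 150 high, standing beyond the dish. To be left alone; origin at the bottom centre.
- jar: Glass jar, 70 across, 90 high, standing on the right, nearer the robot than the dish. To be left alone; origin at the bottom centre.
- palette: Round paint palette, 230 across, 12 high, with paint blobs; left of the cleaner. To be left alone; origin at the bottom centre.
- brush_pot: Metal pot of brushes, 76 across, about 190 high; left of and beyond the cleaner. To be left alone; origin at the bottom centre.

How it is judged:
By the outcome, as a careful person would: the job done as asked, in the order asked, and still so for the second after the job is handed in, while the arm keeps its last pose, push and grip.
It also fails if it takes over 72 s, if anything falls off the work surface, if the arm or the gripper's body presses on something with over 40 N, if the wrist force passes 120 N, or if a joint passes its speed limit or range.

## Robot

A 6-joint arm with a two-finger parallel gripper is mounted at the origin on the work surface. World frame = base frame: x ahead of the robot, y to its left, z up, the work surface at z = 0. Lengths are in m, angles in rad, forces in N, time in s.
With the tool pointing down it reaches from about 0.325 to 0.925 m from the base axis. Payload 3.1 kg.
Tool frame: the origin (TCP) lies on the mounting face of the last link; the fingertips stand 173 mm ahead of it and the grasp point (between the pads) lies 155 mm ahead of it; z points along the fingers, y is the line along which they close (so a half turn about z gives the same grasp; the last joint's range is limited). The gripper opens to 85 mm and grips with 20 to 120 N. Pads are 22 mm wide; open, the fingers measure 114 mm over their backs; the gripper's body (76 mm by 85 mm) begins 54 mm behind the grasp point. The pads swing forward as they close: fully open they stand 13 mm farther back than shut.
Start: joints at [-1.313, 0.217, 1.613, -0, 1.311, -0.112], TCP at [0.226, -0.583, 0.405] pointing down, gripper open.
Joint ranges: [-2.75, 2.75], [-0.78, 2.1], [0.31, 2.55], [-1.13, 4.27], [0.13, 2.63], [-2.58, 2.58]. Speed limits (rad/s): [2.79, 2.79, 3.14, 3.14, 3.14, 3.14].

## Interface

Orientations are given as a unit quaternion [w, x, y, z].
In Python, from station import robot gives the robot as it stands.
- The arm moves only by the tool send_rows, never from a script. Its argument "series" is a list of rows, each a list of 5 numbers: the shift along the tool's x, y, z in m, then the turn about the tool's z in rad, then the opening, from 0 (shut) to 1 (fully open). In form: [[dx, dy, dz, twist, grip], ...]. A call has exactly 8 rows; each row shifts and turns the commanded pose from where the row before left it, along the tool's axes as they then stand; what a row does not reach is not made up. A row lasts 1/12 s, in which the tool goes at most 41.7 mm and 7.16 degrees, less where a joint would pass 70% of its speed; a pose out of reach is approached as far as the arm can. A call with a gripper value outside its range is refused whole. The fingers move at their own pace and stop on an object; the grip force is fixed at half the most. Time passes only in rows, so rows that do not move let the fingers close, or fill a call up. It gives the time, the measured TCP pose, the force, the opening and the grip force at its end, in the units of the state.
- robot.get_state(): the state, without advancing time (a new reading comes with each control period).
- robot.get_image(name): name is "scene" or "top" or "wrist"; returns the picture (480x640x3 uint8, red, green, blue); there is no depth.
- robot.camera_info(name): a dict with "fovy" (degrees; the focal length in pixels is half the picture's height over the tangent of half this angle, whatever the lens; pixels are square), "cx", "cy" (the principal point, pixels), "distortion" ([k1, k2, p1, p2, k3] as OpenCV has them; the pictures are not rectified), "position" and "attitude" of the camera in the world. Camera axes: x right, y down, z forward; pixel columns grow to the right and rows downward; lengths in m; the calibration is good to about 2 mm. A picture is of the moment at which its call begins: read the wrist's pose just before it. camera_info takes no time and is no camera call; for the wrist camera it gives the pose at the moment of the call.
- robot.sign_off(): hands the job in; it is judged then, once.
The state is a dict: "t": time; "joint_positions": joint angles; "joint_velocities": joint speeds; "joint_torque": joint torques, N m; "position": TCP position; "tcp_rot": TCP orientation; "wrist_force": force on the tool from outside, world axes, zero at the start; "wrist_torque": the same for the moment, N m; "gripper_width": finger opening in m; "grip_force": force on a finger pad.
Only numpy, scipy, OpenCV 4.12 (cv2) and the standard library are available. Lean on these libraries where they do the work, as an engineer would, in place of code of your own. Each camera call takes 0.05 s, during which the arm holds its last target. There are 200 camera calls.

## Working session

There is one attempt and no reset: what is moved stays moved. The work goes in short steps, Python scripts to look and compute and a tool call to move; the robot and the scene stay as the last step left them, time stands still between calls to the robot, and variables do not carry over. Pictures are saved under pics/ and viewed, at most 11 in all, crops included, and the job is handed in when it is done.

Besides the shell and the picture viewer there is one more tool, called after "Request:" as a command line: name --pt "numbers of a row" for each row, then --argument value for the rest. send_rows: Moves the arm, as the interface text tells. Its arguments: {"type":"object","properties":{"series":{"type":"array","items":{"type":"array","items":{"type":"number"}}}},"required":["series"]}

```bash
mkdir -p pics; python3 - <<'E'
from station import robot
import cv2
s=robot.get_state();print(s)
for n in("scene","top"):
    i=robot.camera_info(n);print(n,i)
    cv2.imwrite(f"pics/{n}0.png",robot.get_image(n)[:,:,::-1])
print(robot.camera_info("wrist"))
E
```

```text
{'t': 0.0, 'joint_positions': array([-1.31320159e+00,  2.17763392e-01,  1.61493624e+00, -1.41263719e-05,
        1.31127297e+00, -1.12202907e-01]), 'joint_velocities': array([ 0.0010955 , -0.00162109,  0.00023465,  0.00070082, -0.0003041 ,
        0.00043566]), 'joint_torque': array([-8.32830005e-05, -3.96840978e+01, -3.03852153e+01, -1.22989272e-04,
        9.62161110e-03, -2.08658136e-06]), 'position': array([ 0.22580647, -0.5823543 ,  0.40336094]), 'tcp_rot': array([-1.18633493e-03,  9.82953826e-01,  1.83848740e-01, -9.32365121e-05]), 'wrist_force': array([ 0.19652315, -0.10892101, -0.31183526]), 'wrist_torque': array([ 0.03341639, -0.03894139, -0.00154626]), 'grip_force': 0.0, 'gripper_width': 0.08555556481223849}
scene {'fovy': 44.55926464337284, 'cx': 321.2583454212446, 'cy': 239.29952031546722, 'distortion': array([-0.01723946,  0.        ,  0.        ,  0.        ,  0.        ]), 'position': array([1.24150119, 0.99027045, 1.02150718]), 'attitude': array([-0.13929508,  0.28279285,  0.85377007, -0.41436909])}
top {'fovy': 49.48990836096908, 'cx': 317.669419690445, 'cy': 237.0314295793907, 'distortion': array([0.02417017, 0.        , 0.        , 0.        , 0.        ]), 'position': array([0.38465738, 0.04600065, 1.59277504]), 'attitude': array([ 0.0298143 , -0.6985983 ,  0.7138    , -0.03951046])}
{'fovy': 61.86122095645257, 'cx': 320.9605825701649, 'cy': 239.29052980146932, 'distortion': array([0.01720909, 0.        , 0.        , 0.        , 0.        ]), 'position': array([ 0.29868341, -0.55399906,  0.37412011]), 'attitude': array([ 0.12422316,  0.81549501, -0.5586642 , -0.08620206])}
```

View pics/top0.png

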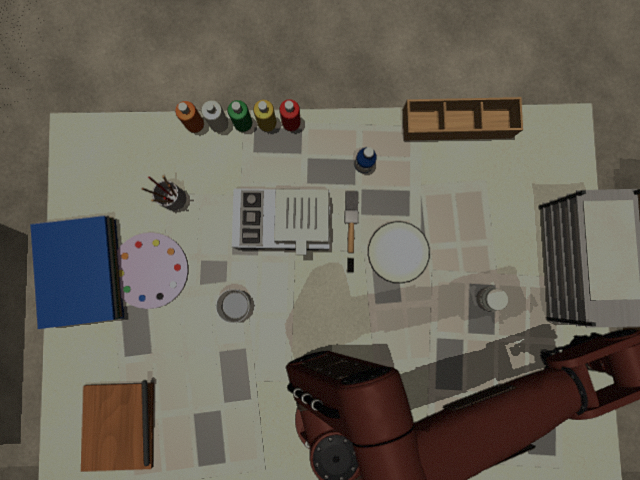

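View pics/scene0.png

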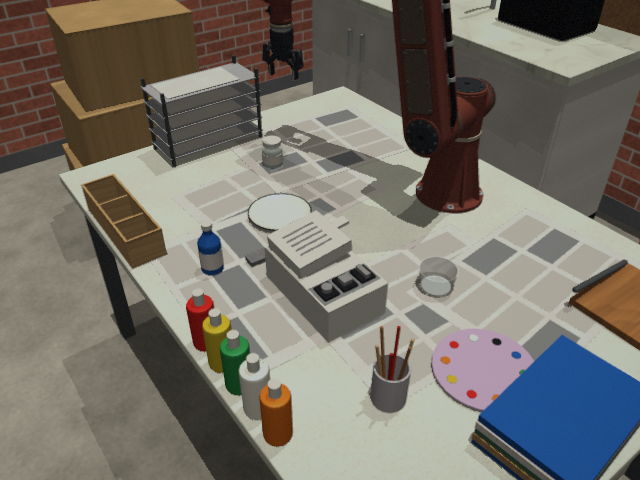

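The top view shows the cleaner near (282,220), with the tab at (301,247) pointing towards the robot, keys at x≈252 and the dish at (399,252). I'll enlarge the cleaner in both views.

```bash
python3 - <<'E'
import cv2
a=cv2.imread("pics/top0.png")[170:290,225:345]
b=cv2.imread("pics/scene0.png")[200:350,250:400]
import numpy as np
cv2.imwrite("pics/crop1.png",cv2.resize(a,(600,600),interpolation=cv2.INTER_CUBIC))
cv2.imwrite("pics/crop2.png",cv2.resize(b,(600,600),interpolation=cv2.INTER_CUBIC))
E
```

```text
(no output)
```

View pics/crop1.png

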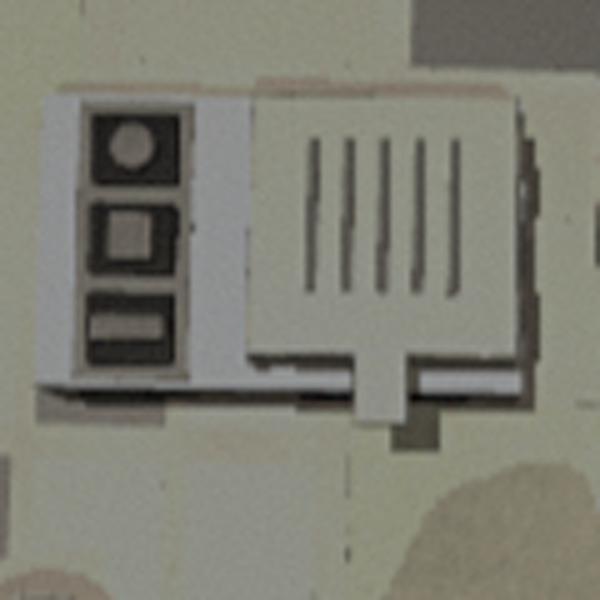

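View pics/crop2.png

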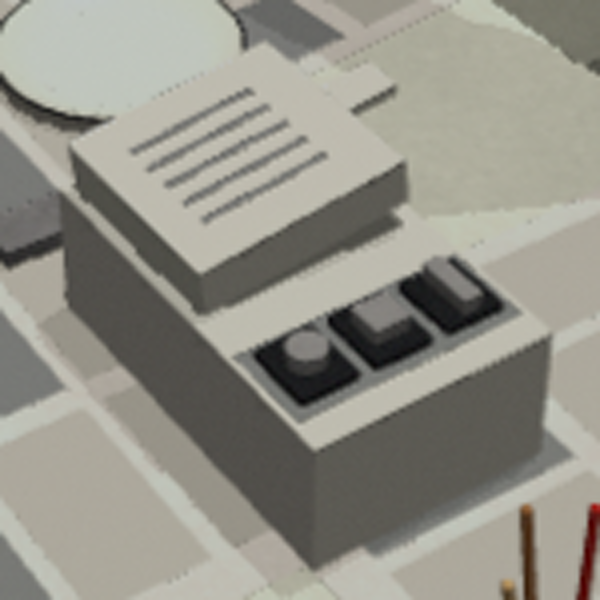

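The crops show the key order along +x is bar (near), square, round (far). Their top-crop pixels are round (131,145), square (129,235) and bar (127,327). The flap looks nearly shut or slightly ajar. I'll fit the pose and flap angle to both views.

```bash
cat > h.py <<'E'
import numpy as np, cv2
from scipy.spatial.transform import Rotation as R
from station import robot
def rot(q): return R.from_quat([q[1],q[2],q[3],q[0]])
def K(i):
    f=240/np.tan(np.radians(i["fovy"]/2)); return np.array([[f,0,i["cx"]],[0,f,i["cy"]],[0,0,1]])
def proj(i,P):
    Rm=rot(i["attitude"]).as_matrix().T
    return cv2.projectPoints(np.asarray(P,float).reshape(-1,1,3),cv2.Rodrigues(Rm)[0],-Rm@i["position"],K(i),i["distortion"])[0].reshape(-1,2)
def ray(i,uv,z):
    n=cv2.undistortPoints(np.array(uv,float).reshape(-1,1,2),K(i),i["distortion"]).reshape(-1,2)
    d=rot(i["attitude"]).apply(np.c_[n,np.ones(len(n))]); p=i["position"]
    return p+d*((z-p[2])/d[:,2])[:,None]
E
python3 - <<'E'
from h import *
from scipy.optimize import least_squares
it,isc=robot.camera_info("top"),robot.camera_info("scene")
def model(p):
    x,y,th,fl=p
    def fp(r,yy,h): # r front dist
        return [.075-r*np.cos(fl)-h*np.sin(fl)*-1, -.06+yy, .1005+h*np.cos(fl)+r*np.sin(fl)]
    keys=[[.052,.085,.1205],[0,.085,.1205],[-.052,.085,.1205]]
    T=keys+[[.085,.14,.1],[-.085,.14,.1],[-.085,-.14,.1],fp(0,.075,.036),fp(0,-.075,.036),fp(.15,.075,.036),fp(.15,-.075,.036),fp(.188,.015,.036),fp(.188,-.015,.036)]
    S=keys+[[.085,.14,.1],[-.085,.14,.1],[.085,.14,0],fp(0,.075,.036),fp(0,-.075,.036),fp(.15,.075,.036),fp(.15,-.075,.036),fp(.188,.015,.036)]
    Rz=R.from_euler('z',th); o=np.array([x,y,0])
    return proj(it,Rz.apply(T)+o),proj(isc,Rz.apply(S)+o)
t=np.array([(131,145),(129,235),(127,327),(42,97),(37,385),(522,395),(252,95),(520,97),(247,353),(517,357),(355,421),(407,423)],float)
s=np.array([(308,347),(381,313),(457,282),(316,450),(548,335),(318,567),(203,272),(72,148),(407,163),(265,43),(396,86)],float)
t=(t+.5)/5-.5+[225,170]; s=(s+.5)/4-.5+[250,200]
f=lambda p:np.r_[(model(p)[0]-t).ravel(),(model(p)[1]-s).ravel()]
r=least_squares(f,[.55,.1,0,0],loss='soft_l1')
print(r.x,np.round(f(r.x).reshape(-1,2),1).tolist())
x,y,th,fl=r.x
for n,q in dict(round=[.052,.085],square=[0,.085],bar=[-.052,.085],slot=[-.01,-.06],tab=[.075-.176,-.06]).items():
    print(n,R.from_euler('z',th).apply(q+[0])[:2]+[x,y])
# dish
im=cv2.imread("pics/top0.png");g=cv2.cvtColor(im,cv2.COLOR_BGR2GRAY)[210:295,357:442]
m=(g<110).astype('uint8')
c,h=cv2.findContours(cv2.Canny(cv2.cvtColor(im,cv2.COLOR_BGR2GRAY)[210:295,357:442],60,150),cv2.RETR_LIST,cv2.CHAIN_APPROX_NONE)
for k in c:
    if len(k)>60: e=cv2.fitEllipse(k);print(e, ray(it,[(e[0][0]+357,e[0][1]+210)],.016))
print(ray(it,[(399,252),(368,252),(430,252),(399,221),(399,283)],.016).round(4).tolist())
print('brush,eraser',ray(it,[(350,265),(351,190),(350,252)],.01)[:,:2].tolist(),'jar,tub,paint',ray(it,[(497,299),(235,305)],.06).tolist(),ray(it,[(370,153)],.15).tolist())
E
```

```text
[ 0.58925224  0.1305128  -0.02661889  0.08830743] [[-0.5, 0.0], [-0.4, 0.1], [-0.3, -0.1], [-0.7, -0.5], [-0.9, 0.3], [-0.3, -1.1], [-0.4, 0.1], [-1.1, 0.1], [-0.4, 0.6], [-0.5, 0.1], [-0.6, 0.6], [-0.1, 0.3], [-0.2, -1.5], [-0.2, -1.8], [-1.5, -2.5], [0.0, -0.6], [1.1, -1.8], [-1.0, 0.9], [-0.8, -0.3], [-1.7, -1.9], [-0.2, -0.5], [-0.3, -0.1], [-0.0, 0.1]]
round [0.64349616 0.21409866]
square [0.59151458 0.21548268]
bar [0.539533  0.2168667]
slot [0.57765884 0.07080021]
tab [0.48669108 0.07322224]
((41.36211013793945, 41.88575744628906), (58.47075271606445, 59.29655075073242), 133.7510528564453) [[ 0.48910415 -0.22152317  0.016     ]]
((35.230892181396484, 26.87708282470703), (29.874176025390625, 44.811649322509766), 68.99945831298828) [[ 0.53529649 -0.20454434  0.016     ]]
((41.31778335571289, 42.233917236328125), (58.82378387451172, 80.67680358886719), 27.016324996948242) [[ 0.48804765 -0.22134857  0.016     ]]
((28.105552673339844, 2.172711133956909), (6.3696489334106445, 60.170528411865234), 91.42178344726562) [[ 0.61170058 -0.18545605  0.016     ]]
[[0.4887, -0.2234, 0.016], [0.4907, -0.1292, 0.016], [0.4867, -0.3177, 0.016], [0.5836, -0.227, 0.016], [0.395, -0.2199, 0.016]]
brush,eraser [[0.45268212921861695, -0.07384910764105085], [0.6837064403261485, -0.08344903900202857], [0.4922688944560852, -0.07497223037897788]] jar,tub,paint [[0.34204952112986486, -0.49754526840845276, 0.06000000000000005], [0.3414625305617325, 0.2683675661837971, 0.06000000000000005]] [[0.7622582604577317, -0.1287786722147856, 0.1499999999999999]]
```

Fit is good (under about 2 px): cleaner at (0.589, 0.1305), yaw −0.027, flap ajar 0.088 rad, dish at (0.489, −0.222) with the right 190 mm width. I'll turn the tool to the cleaner's axes, close it and travel to above the square key.

Request:
send_rows --pt "0 0 0 0.0992 0" --pt "0 0 0 0.0992 0" --pt "0 0 0 0.0992 0" --pt "0 0 0 0.0992 0" --pt "0.01434 -0.03364 0 0 0" --pt "0.01434 -0.03364 0 0 0" --pt "0.01434 -0.03364 0 0 0" --pt "0.01434 -0.03364 0 0 0"

```text
t: 0.77
position: [0.287, -0.4483, 0.4038]
tcp_rot: [-0.001, 1.0, -0.014, -0.0]
wrist_force: [0.0, -0.3, 0.3]
gripper_width: -0.0002
grip_force: 0.0
```

Request:
send_rows --pt "0.01434 -0.03364 0 0 0" --pt "0.01434 -0.03364 0 0 0" --pt "0.01434 -0.03364 0 0 0" --pt "0.01434 -0.03364 0 0 0" --pt "0.01434 -0.03364 0 0 0" --pt "0.01434 -0.03364 0 0 0" --pt "0.01434 -0.03364 0 0 0" --pt "0.01434 -0.03364 0 0 0"

```text
t: 1.43
position: [0.4089, -0.182, 0.4044]
tcp_rot: [-0.0, 1.0, -0.014, -0.0]
wrist_force: [-0.0, -0.4, 0.2]
gripper_width: 0.0003
grip_force: 0.0
```

Request:
send_rows --pt "0.01434 -0.03364 0 0 0" --pt "0.01434 -0.03364 0 0 0" --pt "0.01434 -0.03364 0 0 0" --pt "0.01434 -0.03364 0 0 0" --pt "0.01434 -0.03364 0 0 0" --pt "0.01434 -0.03364 0 0 0" --pt "0.01434 -0.03364 0 0 0" --pt "0.01434 -0.03364 0 0 0"

```text
t: 2.1
position: [0.5309, 0.084, 0.4042]
tcp_rot: [0.0, 1.0, -0.013, -0.0]
wrist_force: [0.8, -0.3, 0.4]
gripper_width: 0.0003
grip_force: 0.0
```

Request:
send_rows --pt "0.01434 -0.03364 0 0 0" --pt "0.01434 -0.03364 0 0 0" --pt "0.01434 -0.03364 0 0 0" --pt "0.01434 -0.03364 0 0 0" --pt "0 0 0.02 0 0" --pt "0 0 0.02 0 0" --pt "0 0 0.02 0 0" --pt "0 0 0 0 0"

```text
t: 2.77
position: [0.5896, 0.2149, 0.3386]
tcp_rot: [0.001, 1.0, -0.013, -0.005]
wrist_force: [-1.5, -0.5, -1.0]
gripper_width: 0.0002
grip_force: 0.0
```

```bash
cat >> h.py <<'E'
def go(target,name=""):
    s=robot.get_state(); r=rot(s["tcp_rot"]); d=r.inv().apply(np.array(target)-s["position"])
    print(name,"move tool",d.round(4),"yaw",np.arctan2(*r.apply([1,0,0])[1::-1]).round(4),"tilt",r.apply([0,0,1]).round(4),"pos",s["position"].round(4),"F",s["wrist_force"].round(2),"t",round(s["t"],2),"w",round(s["gripper_width"],4),"g",round(s["grip_force"],1))
E
python3 - <<'E'
from h import *
go([.5915,.2155,.31],"square")
i=robot.camera_info("wrist"); cv2.imwrite("pics/w1.png",robot.get_image("wrist")[:,:,::-1])
print(proj(i,[[.5915,.2155,.1205],[.6435,.2141,.1205],[.5395,.2169,.1205]]).round(1).tolist())
E
```

```text
square move tool [ 0.0022 -0.0007  0.0286] yaw -0.0264 tilt [-0.0105 -0.0026 -0.9999] pos [0.5896 0.2149 0.3386] F [-1.46 -0.53 -1.01] t 2.77 w 0.0002 g 0.0
[[319.7, 267.1], [319.6, 163.0], [319.8, 356.0]]
```

View pics/w1.png

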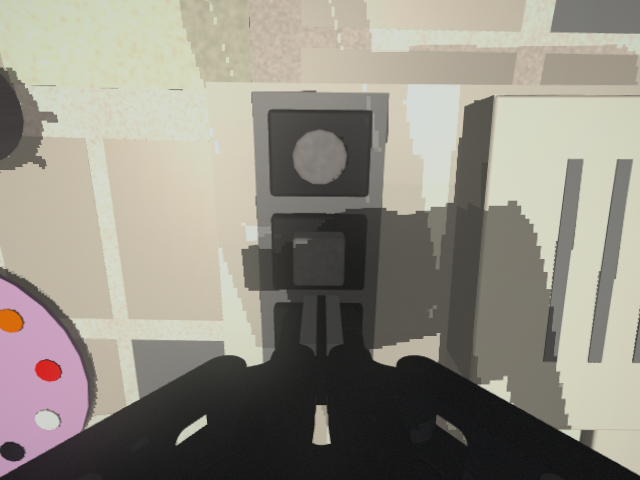

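The wrist view shows the square at (319,258) and the round key at (320,157). Predictions were (320,267) and (320,163), so the keys may be about 3 mm further along +x. The arm was still settling, so I'll let it settle and recheck.

Request:
send_rows --pt "0.003 0 0 0 0" --pt "0 0 0 0 0" --pt "0 0 0 0 0" --pt "0 0 0 0 0" --pt "0 0 0 0 0" --pt "0 0 0 0 0" --pt "0 0 0 0 0" --pt "0 0 0 0 0"

```text
t: 3.48
position: [0.5947, 0.2149, 0.3449]
tcp_rot: [-0.0, 1.0, -0.013, 0.0]
wrist_force: [-0.3, 0.6, -0.3]
gripper_width: -0.0001
grip_force: 0.0
```

```bash
python3 - <<'E'
from h import *
go([.5915,.2155,.31],"square")
i=robot.camera_info("wrist"); im=robot.get_image("wrist")
print(proj(i,[[.5915,.2155,.1205],[.6435,.2141,.1205]]).round(1).tolist())
g=cv2.cvtColor(im,cv2.COLOR_RGB2GRAY)[95:300,255:385]
g=cv2.resize(g,None,fx=3,fy=3); cv2.imwrite("pics/w2.png",cv2.convertScaleAbs(g,alpha=2))
E
```

```text
square move tool [-0.0032 -0.0005  0.0349] yaw -0.027 tilt [ 2.e-04  0.e+00 -1.e+00] pos [0.5947 0.2149 0.3449] F [-0.27  0.64 -0.26] t 3.48 w -0.0001 g 0.0
[[321.3, 276.0], [321.3, 176.9]]
```

View pics/w2.png

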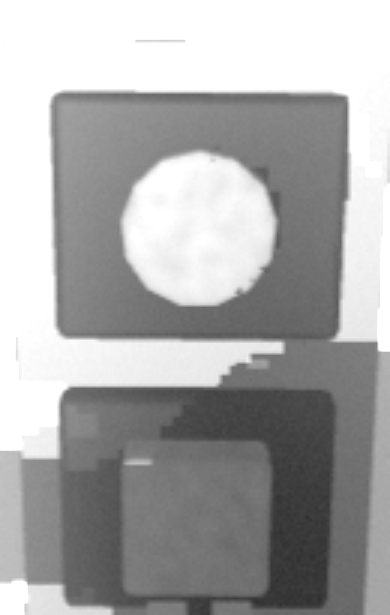

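Settled, the round key is at (321.7,171) and the square at (320.7,271), so the top and wrist cameras agree within about 3 mm. The present x, 0.5947, lies between them, so I'll press here.

Request:
send_rows --pt "0 0 0.016 0 0" --pt "0 0 0.016 0 0" --pt "0 0 0.015 0 0" --pt "0 0 0.004 0 0" --pt "0 0 0.004 0 0" --pt "0 0 0.004 0 0" --pt "0 0 0 0 0" --pt "0 0 0 0 0"

```text
t: 4.2
position: [0.5951, 0.2151, 0.2877]
tcp_rot: [-0.0, 1.0, -0.013, 0.0]
wrist_force: [-3.3, -0.5, 4.5]
gripper_width: 0.0002
grip_force: 2.3
```

Request:
send_rows --pt "0 0 0.002 0 0" --pt "0 0 0.002 0 0" --pt "0 0 0 0 0" --pt "0 0 0 0 0" --pt "0 0 0 0 0" --pt "0 0 0 0 0" --pt "0 0 0 0 0" --pt "0 0 0 0 0"

```text
t: 4.87
position: [0.5954, 0.2152, 0.2872]
tcp_rot: [0.0, 1.0, -0.013, 0.001]
wrist_force: [-9.2, -2.7, 18.4]
gripper_width: 0.0001
grip_force: 9.2
```

Bottomed out at 18 N. Now release and go to the bar key.

Request:
send_rows --pt "0 0 -0.015 0 0" --pt "0 0 -0.015 0 0" --pt "0 0 -0.005 0 0" --pt "-0.018 0 0 0 0" --pt "-0.018 0 0 0 0" --pt "-0.0175 0 0 0 0" --pt "0 0 0 0 0" --pt "0 0 0 0 0"

```text
t: 5.53
position: [0.5409, 0.2165, 0.3167]
tcp_rot: [-0.0, 1.0, -0.013, 0.0]
wrist_force: [-0.4, -0.3, 0.6]
gripper_width: 0.0001
grip_force: 0.0
```

Request:
send_rows --pt "0 0 0.012 0 0" --pt "0 0 0.012 0 0" --pt "0 0 0.004 0 0" --pt "0 0 0.003 0 0" --pt "0 0 0.003 0 0" --pt "0 0 0.001 0 0" --pt "0 0 0 0 0" --pt "0 0 0 0 0"

```text
t: 6.2
position: [0.5424, 0.2165, 0.287]
tcp_rot: [0.0, 1.0, -0.013, -0.001]
wrist_force: [-12.0, -3.2, 27.6]
gripper_width: -0.0001
grip_force: 14.1
```

Bar key is fully down. Next the round key.

Request:
send_rows --pt "0 0 -0.015 0 0" --pt "0 0 -0.015 0 0" --pt "0 0 -0.005 0 0" --pt "0.026 0 0 0 0" --pt "0.026 0 0 0 0" --pt "0.026 0 0 0 0" --pt "0.0265 0 0 0 0" --pt "0 0 0 0 0"

```text
t: 6.87
position: [0.6495, 0.2126, 0.315]
tcp_rot: [0.0, 1.0, -0.014, 0.001]
wrist_force: [-0.1, -0.6, 0.7]
gripper_width: 0.0002
grip_force: 0.0
```

Request:
send_rows --pt "0 0 0 0 0" --pt "0 0 0.012 0 0" --pt "0 0 0.012 0 0" --pt "0 0 0.004 0 0" --pt "0 0 0.003 0 0" --pt "0 0 0.003 0 0" --pt "0 0 0 0 0" --pt "0 0 0 0 0"

```text
t: 7.53
position: [0.6448, 0.2138, 0.2872]
tcp_rot: [0.001, 1.0, -0.013, -0.001]
wrist_force: [-8.9, -3.0, 21.0]
gripper_width: -0.0002
grip_force: 10.2
```

All three keys are done. Next I'll rise, open the fingers and travel to above the flap's tab.

Request:
send_rows --pt "0 0 -0.02 0 0" --pt "0 0 -0.02 0 0" --pt "0 0 -0.02 0 0" --pt "0 0 -0.03 0 0" --pt "-0.02553 0.02415 0 0 1" --pt "-0.02553 0.02415 0 0 1" --pt "-0.02553 0.02415 0 0 1" --pt "-0.02553 0.02415 0 0 1"

```text
t: 8.2
position: [0.5385, 0.1193, 0.3711]
tcp_rot: [0.0, 1.0, -0.013, -0.001]
wrist_force: [0.7, -0.8, 0.4]
gripper_width: 0.048
grip_force: 0.0
```

Request:
send_rows --pt "-0.02553 0.02415 0 0 1" --pt "-0.02553 0.02415 0 0 1" --pt "0 0 0 0 1" --pt "0 0 0 0 1" --pt "0 0 0 0 1" --pt "0 0 0 0 1" --pt "0 0 0 0 1" --pt "0 0 0 0 1"

```text
t: 8.87
position: [0.4894, 0.0735, 0.3728]
tcp_rot: [-0.0, 1.0, -0.013, 0.0]
wrist_force: [0.6, -0.6, -0.0]
gripper_width: 0.0853
grip_force: 0.0
```

```bash
python3 - <<'E'
from h import *
go([.4885,.0731,.302],"tab")
i=robot.camera_info("wrist"); cv2.imwrite("pics/w3.png",robot.get_image("wrist")[:,:,::-1])
# predicted flap top front corners & tab corners
fl=.0883
for c,n in(((.5893,.1305),'a'),):
  P=[]
  for r,yy in((.15,.075),(.15,-.075),(.188,.015),(.188,-.015),(0,.075)):
    q=[.075-r*np.cos(fl)+.036*np.sin(fl),-.06+yy,.1005+.036*np.cos(fl)+r*np.sin(fl)]
    P.append(R.from_euler('z',-.0266).apply(q)+[c[0],c[1],0])
  print(proj(i,P).round(0).tolist())
E
```

```text
tab move tool [-0.001   0.0004  0.0708] yaw -0.0259 tilt [ 3.e-04  1.e-04 -1.e+00] pos [0.4894 0.0735 0.3728] F [ 0.58 -0.63 -0.02] t 8.87 w 0.0853 g 0.0
[[173.0, 221.0], [473.0, 221.0], [294.0, 293.0], [352.0, 293.0], [142.0, -138.0]]
```

View pics/w3.png

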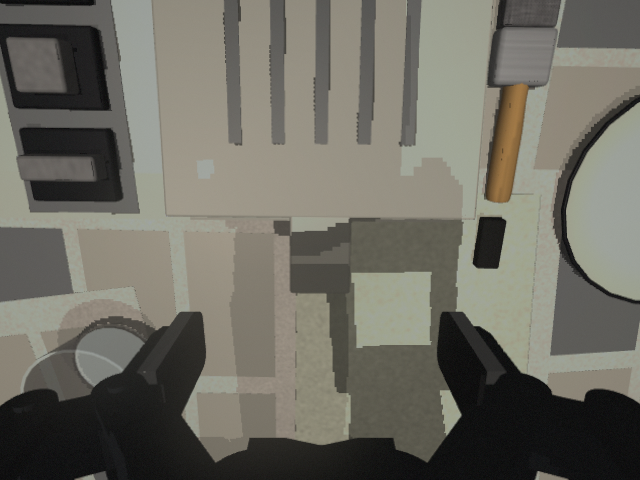

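The wrist view shows the tab at columns 290–350, its end at row 291 and the hood front at row 216. The hood is 3% wider than predicted, so the flap stands about 5 mm higher, and the tab is centred between the fingers. Descend and grip.

Request:
send_rows --pt "0 0 0.02 0 1" --pt "0 0 0.02 0 1" --pt "0 0 0.018 0 1" --pt "0 -0.001 0.01 0 1" --pt "0 0 0 0 1" --pt "0 0 0 0 0" --pt "0 0 0 0 0" --pt "0 0 0 0 0"

```text
t: 9.58
position: [0.4896, 0.0739, 0.3062]
tcp_rot: [-0.0, 1.0, -0.013, 0.001]
wrist_force: [-0.2, 0.4, 0.1]
gripper_width: 0.0516
grip_force: 0.0
```

Request:
send_rows --pt "0 0 0 0 0" --pt "0 0 0 0 0" --pt "0 0 0 0 0" --pt "0 0 0 0 0" --pt "0 0 0 0 0" --pt "0 0 0 0 0" --pt "0 0 0 0 0" --pt "0 0 0 0 0"

```text
t: 10.25
position: [0.489, 0.074, 0.305]
tcp_rot: [-0.0, 1.0, -0.014, 0.001]
wrist_force: [1.4, 2.3, 1.1]
gripper_width: 0.029
grip_force: 59.6
```

```bash
python3 - <<'E'
from h import *
go([.4885,.0731,.302])
s=robot.get_state()
hx,hz=.5905+.075-.0016,.1005
g=s["position"]-[0,0,.155]
r=np.hypot(g[0]-hx,g[2]-hz);a=np.arctan2(g[2]-hz,hx-g[0]);print(r,a)
r=.177
A=np.linspace(a,1.87+.05,33)
x=-r*np.cos(A);z=r*np.sin(A)
print(np.c_[np.diff(x),-np.diff(z)].round(4).tolist())
E
```

```text
move tool [-0.0005  0.0009  0.003 ] yaw -0.0273 tilt [ 1.3e-03  7.0e-04 -1.0e+00] pos [0.489 0.074 0.305] F [1.42 2.28 1.09] t 10.25 w 0.029 g 59.6
0.18176096415276286 0.2755793345748426
[[0.0027, -0.0087], [0.0031, -0.0085], [0.0036, -0.0084], [0.004, -0.0082], [0.0044, -0.008], [0.0048, -0.0077], [0.0052, -0.0075], [0.0056, -0.0072], [0.0059, -0.0069], [0.0063, -0.0066], [0.0066, -0.0062], [0.0069, -0.0059], [0.0072, -0.0055], [0.0075, -0.0051], [0.0078, -0.0048], [0.008, -0.0043], [0.0082, -0.0039], [0.0084, -0.0035], [0.0086, -0.0031], [0.0087, -0.0026], [0.0088, -0.0022], [0.0089, -0.0017], [0.009, -0.0013], [0.0091, -0.0008], [0.0091, -0.0003], [0.0091, 0.0001], [0.0091, 0.0006], [0.009, 0.0011], [0.009, 0.0015], [0.0089, 0.002], [0.0088, 0.0024], [0.0086, 0.0029]]
```

Gripped at 29 mm, which is the tab's width. Now swing it along the arc, watching the force.

Request:
send_rows --pt "0.0027 0 -0.0088 0 0" --pt "0.0032 0 -0.0087 0 0" --pt "0.0036 0 -0.0085 0 0" --pt "0.004 0 -0.0083 0 0" --pt "0.0045 0 -0.0081 0 0" --pt "0.0049 0 -0.0079 0 0" --pt "0.0053 0 -0.0076 0 0" --pt "0.0057 0 -0.0073 0 0"

```text
t: 10.92
position: [0.5221, 0.0729, 0.3687]
tcp_rot: [0.0, 1.0, -0.013, -0.002]
wrist_force: [2.0, 2.6, -7.2]
gripper_width: 0.0289
grip_force: 59.6
```

Request:
send_rows --pt "0.006 0 -0.007 0 0" --pt "0.0064 0 -0.0067 0 0" --pt "0.0067 0 -0.0063 0 0" --pt "0.007 0 -0.006 0 0" --pt "0.0073 0 -0.0056 0 0" --pt "0.0076 0 -0.0052 0 0" --pt "0.0079 0 -0.0048 0 0" --pt "0.0081 0 -0.0044 0 0"

```text
t: 11.58
position: [0.5801, 0.0711, 0.4162]
tcp_rot: [0.001, 1.0, -0.014, -0.001]
wrist_force: [-1.0, -0.4, -5.4]
gripper_width: 0.029
grip_force: 59.8
```

```bash
python3 - <<'E'
from h import *
go([.4885,.0731,.302])
g=robot.get_state()["position"]-[0,0,.155]
hx,hz=.6639,.1005
print(np.hypot(g[0]-hx,g[2]-hz),np.arctan2(g[2]-hz,hx-g[0]))
E
```

```text
move tool [-0.0914  0.0003  0.1144] yaw -0.027 tilt [-0.0016 -0.001  -1.    ] pos [0.5801 0.0711 0.4162] F [-1.05 -0.44 -5.44] t 11.58 w 0.029 g 59.8
0.1812541979766271 1.090169901481845
```

Forces are low and the radius is steady at 0.181, so I'll continue the arc.

Request:
send_rows --pt "0.0083 0 -0.004 0 0" --pt "0.0085 0 -0.0036 0 0" --pt "0.0087 0 -0.0032 0 0" --pt "0.0088 0 -0.0026 0 0" --pt "0.0089 0 -0.0022 0 0" --pt "0.009 0 -0.0017 0 0" --pt "0.0091 0 -0.0013 0 0" --pt "0.0092 0 -0.0008 0 0"

```text
t: 12.25
position: [0.651, 0.0688, 0.4359]
tcp_rot: [0.001, 1.0, -0.014, -0.0]
wrist_force: [-3.7, -5.0, -3.7]
gripper_width: 0.0285
grip_force: 59.9
```

Request:
send_rows --pt "0.0092 0 -0.0003 0 0" --pt "0.0092 0 0.0001 0 0" --pt "0.0092 0 0.0006 0 0" --pt "0.0091 0 0.0011 0 0" --pt "0.0091 0 0.0015 0 0" --pt "0.009 0 0.002 0 0" --pt "0.0089 0 0.0024 0 0" --pt "0.0087 0 0.0029 0 0"

```text
t: 12.92
position: [0.7236, 0.0663, 0.4265]
tcp_rot: [0.001, 1.0, -0.014, 0.001]
wrist_force: [-4.6, -5.7, 1.6]
gripper_width: 0.0287
grip_force: 59.5
```

Request:
send_rows --pt "0 0 0 0 0" --pt "0 0 0 0 0" --pt "0 0 0 0 0" --pt "0 0 0 0 0.6" --pt "0 0 0 0 0.6" --pt "0 0 0 0 0.6" --pt "0 0 0 0 0.6" --pt "0 0 0 0 0.6"

```text
t: 13.58
position: [0.7228, 0.0681, 0.4261]
tcp_rot: [-0.0, 1.0, -0.013, 0.001]
wrist_force: [-0.1, 0.3, -0.3]
gripper_width: 0.0511
grip_force: 0.0
```

```bash
python3 - <<'E'
from h import *
go([.58,.0708,.36])
g=robot.get_state()["position"]-[0,0,.155]
hx,hz=.6639,.1005
print(np.hypot(g[0]-hx,g[2]-hz),np.arctan2(g[2]-hz,hx-g[0]))
E
```

```text
move tool [-0.143   0.0011  0.0657] yaw -0.0264 tilt [ 2.5e-03  7.0e-04 -1.0e+00] pos [0.7228 0.0681 0.4261] F [-0.15  0.28 -0.25] t 13.58 w 0.0511 g 0.0
0.1804382671794711 1.9031913373139098
```

Flap at about 1.73 rad. I'll retreat upward, go over the slot and look.

Request:
send_rows --pt "0 0 -0.03 0 0.6" --pt "0 0 -0.03 0 0.6" --pt "-0.035 0 0 0 0.6" --pt "-0.036 0 0 0 0.6" --pt "-0.036 0.001 0 0 0.6" --pt "-0.036 0 0 0 0.6" --pt "0 0 0.03 0 0.6" --pt "0 0 0.03 0 0.6"

```text
t: 14.25
position: [0.5786, 0.0709, 0.429]
tcp_rot: [-0.0, 1.0, -0.013, 0.005]
wrist_force: [0.3, -0.9, -0.1]
gripper_width: 0.0512
grip_force: 0.0
```

Request:
send_rows --pt "0 0 0.03 0 0.6" --pt "0 0 0.016 0 0.6" --pt "0 0 0 0 0.6" --pt "0 0 0 0 0.6" --pt "0 0 0 0 0.6" --pt "0 0 0 0 0.6" --pt "0 0 0 0 0.6" --pt "0 0 0 0 0.6"

```text
t: 14.92
position: [0.58, 0.0704, 0.3807]
tcp_rot: [-0.0, 1.0, -0.014, 0.001]
wrist_force: [0.0, -0.7, 0.2]
gripper_width: 0.0513
grip_force: 0.0
```

```bash
python3 - <<'E'
from h import *
go([.579,.0708,.270],"filter")
i=robot.camera_info("wrist"); cv2.imwrite("pics/w4.png",robot.get_image("wrist")[:,:,::-1])
P=[[.015,.006,.128],[.015,-.006,.128],[-.015,.006,.128],[-.015,-.006,.128]]
print(proj(i,R.from_euler('z',-.0266).apply(np.array(P)+[-.01,-.06,0])+[.5905,.1305,0]).round(0).tolist())
cv2.imwrite("pics/s4.png",robot.get_image("scene")[:,:,::-1])
E
```

```text
filter move tool [-0.0014 -0.0003  0.1107] yaw -0.027 tilt [ 3.e-03  1.e-04 -1.e+00] pos [0.58   0.0704 0.3807] F [ 0.01 -0.66  0.21] t 14.92 w 0.0513 g 0.0
[[311.0, 231.0], [332.0, 231.0], [312.0, 279.0], [332.0, 279.0]]
```

View pics/w4.png

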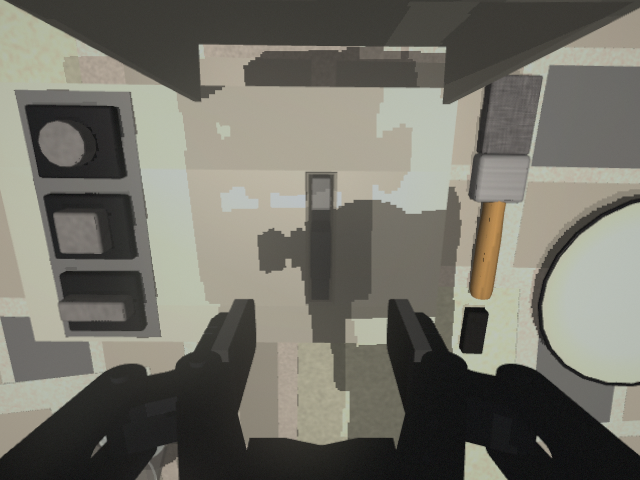

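View pics/s4.png

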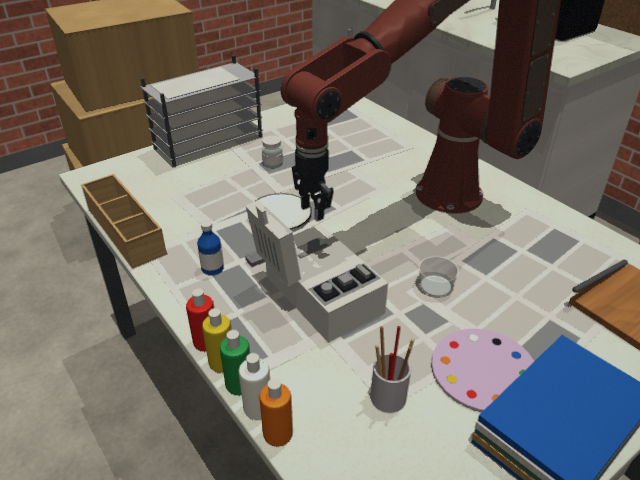

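The flap leans back open. The slot sits at columns 306–337, centred at 321, which matches the prediction of 321.5. I'll go down to tip z≈0.105 and grip the pull tab.

Request:
send_rows --pt "0 0 0.025 0 0.6" --pt "0 0 0.025 0 0.6" --pt "0 0 0.025 0 0.6" --pt "-0.001 0 0.02 0 0.6" --pt "0 0 0.0075 0 0.6" --pt "0 0 0 0 0.6" --pt "0 0 0 0 0.6" --pt "0 0 0 0 0"

```text
t: 15.68
position: [0.5795, 0.0704, 0.2784]
tcp_rot: [-0.0, 1.0, -0.014, 0.002]
wrist_force: [-0.4, -0.2, 0.4]
gripper_width: 0.0404
grip_force: 0.0
```

Request:
send_rows --pt "0 0 0 0 0" --pt "0 0 0 0 0" --pt "0 0 0 0 0" --pt "0 0 0 0 0" --pt "0 0 0 0 0" --pt "0 0 0 0 0" --pt "0 0 0 0 0" --pt "0 0 0 0 0"

```text
t: 16.35
position: [0.5794, 0.0705, 0.2783]
tcp_rot: [-0.0, 1.0, -0.014, 0.002]
wrist_force: [0.5, -0.1, 6.6]
gripper_width: 0.0108
grip_force: 60.8
```

Request:
send_rows --pt "0 0 -0.005 0 0" --pt "0 0 -0.01 0 0" --pt "0 0 -0.01 0 0" --pt "0 0 -0.01 0 0" --pt "0 0 -0.01 0 0" --pt "0 0 -0.01 0 0" --pt "0 0 -0.01 0 0" --pt "0 0 -0.01 0 0"

```text
t: 17.02
position: [0.5783, 0.0704, 0.3527]
tcp_rot: [-0.0, 1.0, -0.013, -0.0]
wrist_force: [0.1, -0.1, -0.8]
gripper_width: 0.011
grip_force: 59.8
```

Request:
send_rows --pt "0 0 -0.015 0 0" --pt "0 0 -0.015 0 0" --pt "0 0 -0.015 0 0" --pt "0 0 -0.015 0 0" --pt "0 0 -0.015 0 0" --pt "0 0 0 0 0" --pt "0 0 0 0 0" --pt "0 0 0 0 0"

```text
t: 17.68
position: [0.5781, 0.0704, 0.4258]
tcp_rot: [0.0, 1.0, -0.013, -0.001]
wrist_force: [0.1, -0.0, -1.4]
gripper_width: 0.0107
grip_force: 59.9
```

```bash
python3 - <<'E'
from h import *
go([.489,-.222,.32],"dish")
cv2.imwrite("pics/s5.png",cv2.resize(robot.get_image("scene")[100:340,200:440,::-1],(600,600)))
E
```

```text
dish move tool [-0.081   0.2947  0.1059] yaw -0.027 tilt [-0.0014 -0.     -1.    ] pos [0.5781 0.0704 0.4258] F [ 0.14 -0.01 -1.44] t 17.68 w 0.0107 g 59.9
```

View pics/s5.png

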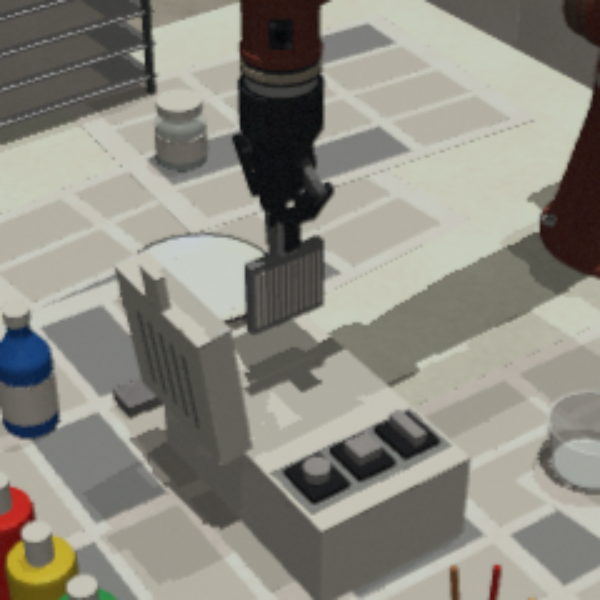

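The plate is drawn out and held upright, its bottom at z≈0.148, clear of the slot. Next I'll carry it over the dish at this height.

Request:
send_rows --pt "-0.003 0.011 0 0 0" --pt "-0.006 0.022 0 0 0" --pt "-0.008 0.029 0 0 0" --pt "-0.008 0.029 0 0 0" --pt "-0.008 0.029 0 0 0" --pt "-0.008 0.029 0 0 0" --pt "-0.008 0.029 0 0 0" --pt "-0.008 0.029 0 0 0"

```text
t: 18.4
position: [0.5145, -0.1367, 0.4253]
tcp_rot: [-0.0, 1.0, -0.014, -0.001]
wrist_force: [-0.5, 0.2, -0.1]
gripper_width: 0.0104
grip_force: 59.9
```

Request:
send_rows --pt "-0.008 0.029 0 0 0" --pt "-0.008 0.029 0 0 0" --pt "-0.005 0.018 0 0 0" --pt "-0.003 0.0117 0 0 0" --pt "0 0 0.01 0 0" --pt "0 0 0.01 0 0" --pt "0 0 0.005 0 0" --pt "0 0 0 0 0"

```text
t: 19.07
position: [0.489, -0.2204, 0.3983]
tcp_rot: [-0.002, 1.0, -0.013, -0.002]
wrist_force: [0.0, -0.3, -1.3]
gripper_width: 0.0112
grip_force: 59.9
```

Request:
send_rows --pt "0 0 0 0 0" --pt "0 0 0 0 0" --pt "0 0 0 0 0" --pt "0 0 0 0 0" --pt "0 0 0 0 0" --pt "0 0 0 0 0" --pt "0 0 0 0 0" --pt "0 0 0 0 0"

```text
t: 19.73
position: [0.4895, -0.222, 0.4016]
tcp_rot: [0.0, 1.0, -0.014, 0.0]
wrist_force: [-0.6, -0.4, -1.6]
gripper_width: 0.0108
grip_force: 59.9
```

```bash
python3 - <<'E'
from h import *
go([.489,-.222,.40],"dish")
cv2.imwrite("pics/s6.png",cv2.resize(robot.get_image("scene")[100:340,180:420,::-1],(600,600)))
E
```

```text
dish move tool [-0.0005 -0.      0.0016] yaw -0.0271 tilt [ 2.e-04 -1.e-04 -1.e+00] pos [ 0.4895 -0.222   0.4016] F [-0.62 -0.4  -1.65] t 19.73 w 0.0108 g 59.9
```

View pics/s6.png

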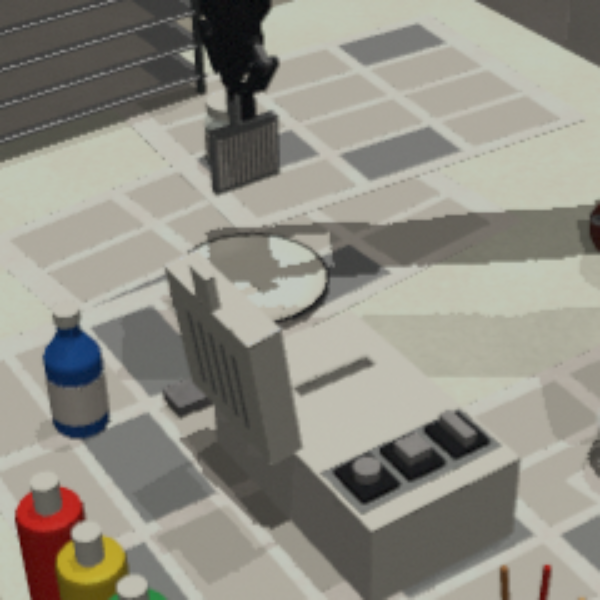

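The plate is held upright over the middle of the dish, about 10 cm clear, with the flap open and everything else in place. Handing in.

```bash
python3 -c "
from station import robot
print(robot.sign_off())"
```

```text
the job is handed in; nothing more can be done
None
```

I pressed the square, bar and round keys in that order, left the flap open at about 1.73 rad, and handed the job in at about 20 s with the filter plate held upright and still over the middle of the dish, about 10 cm clear.

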